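# Hang the bench scraper on the stand by its side slot

### The job

Lift the bench scraper out of the draining block and hang it on the stand's pin by the slot in its side: slide the slot sideways over the pin as far as it goes, then let the scraper down so that the pin sits in the raised seat at the slot's end, and let go, leaving it hanging level. The pin's exact place on its post is not known, so feel for it gently and never force the scraper against the stand (keep it under 20 N); leave the other things where they are.

Things in the scene. Friction and masses are not known exactly. Their poses are not given: they have to be found in the camera images.
- handle (a point): Centre of the grey handle of the loose bench scraper (0.25 to 0.42 kg): 20 mm (x) by 108 (y) by 24 (z). Below it an upright steel blade, 4 mm thick in x, y = -58 to +72; its lower edge is 126 mm below this point. A 14 mm high level slot in the blade opens at the +y side: lower edge 69 mm, upper edge 55 mm below this point, inner end wall at y = -7.
- seat_top (a point): Top of the scraper's seat, 45 mm below the handle centre, same axes: at the slot's inner end, from y = -7 to +7 mm, the slot turns up 10 mm into this seat. With the pin in the seat the scraper balances level.
- lip_tip (a point): Outer end of the slot's lower edge (lip), at y = +72, z = -69 mm from the handle centre, same axes. The jaw above the slot ends sooner, at y = +42, so from y = 42 to 72 mm the lip lies open upward, with only the handle (to y = +54, underside 12 mm below its centre) above it.
- block: White draining block, fixed; origin at the centre of its underside. 70 mm (x) by 150 mm (y); the blade stands on its 10 mm thick base between two rails along y, tops 46 mm above the underside, 7 mm apart. Lift the scraper straight up 40 mm or more to clear it.
- stand: Steel hanging stand, fixed; origin at table height under the pin's middle. Base 110 by 100 mm, 10 mm thick; at its +x side a post, 30 mm wide, 155 mm high, with an aluminium carriage bearing one level headed pin that points to -x. The carriage reaches 10 mm above and 28 mm below the pin's axis and 28 mm to either side of the post's middle; it is clamped firmly.
- pin_ref (a point): Stand point 150 mm above the table, level midway along the pin; x runs from the pin's head to the post, z up. The pin was clamped by eye: its axis is up to 16 mm above or below and up to 7 mm in y to either side of this point, to be felt or seen. Pin: 10 mm thick, free from x = -13 (its head, 18 mm across, 5 thick, too big for the slot) to x = +13 (carriage).
- tin_a: plain closed gold tin, 66 mm wide, 22 mm high; bystander, origin under its middle
- tin_b: plain closed gold tin, 66 mm wide, 22 mm high; bystander, origin under its middle
- jar: sample jar with orange cap, 69 mm wide, 75 mm high; bystander, origin under its middle
- roll: roll of white labels, 83 mm wide, 40 mm high; bystander, origin under its middle
- thermometer: hand probe thermometer lying flat, 167 x 34 x 17 mm; bystander, origin under its middle
- spoon: steel spoon lying flat, 165 x 35 x 11 mm; bystander, origin under its middle

How it is judged:
On the way:
1. the scraper is lifted clear of the draining block (height (world z) of handle above 0.175 m and contact force between scraper and block below 0.05 N), for 0.1 s.
At the end, for the whole second after the job is handed in: The scraper hangs free on the pin by its seat: handle centre within 13 mm in y and 16 mm in x of the stand's pin point and 29 to 71 mm above it (as the pin's own place has it), upright within 0.15 rad, carried by the stand, at rest and released (y of handle in the frame of pin_ref between -0.013 and 0.013 m and x of handle in the frame of pin_ref between -0.016 and 0.016 m and z of handle in the frame of pin_ref between 0.029 and 0.071 m and angle between handle's own z axis and vertical below 0.15 rad and contact force between scraper and stand above 1 N and contact force between scraper and the fingers below 0.05 N and linear speed of scraper below 0.02 m/s); the robot touches nothing.
It fails at once if the scraper presses on the stand with more than 20 N (contact force between scraper and stand above 20 N).
It fails at once if the gripper or arm presses on the stand with more than 20 N (contact force between any of the arm, the fingers and stand above 20 N).
It fails at once if a bystander (tin, jar, roll, thermometer or spoon) is moved more than 25 mm (distance of any of tin_a, tin_b, jar, roll, thermometer, spoon from where it was at the start of the episode above 0.025 m).
It also fails if it takes over 48 s, if anything falls off the work surface, if the arm or the gripper's body presses on something with over 40 N, if the wrist force passes 120 N, or if a joint passes its speed limit or range.

### The arm

A 7-joint arm with a two-finger parallel gripper is mounted at the origin on the work surface; the furniture and walls round the work are solid. World frame = base frame: x ahead of the robot, y to its left, z up, the work surface at z = 0. Lengths are in m, angles in rad, forces in N, time in s.
With the tool pointing down it reaches from about 0.425 to 0.875 m from the base axis. Payload 8.4 kg.
Tool frame: the origin (TCP) lies at the very end of the fingers, on their centre line; the grasp point (between the pads) lies 19 mm behind it (ctrl.hold_point_z is the distance from the TCP to the grasp point, in m); x points along the fingers, y is the direction in which the jaws open and shut, and the axes are right-handed (so a half turn about x gives the same grasp; the last joint's range is limited). The gripper opens to 87 mm and grips with 3 to 60 N. Pads are 19 mm wide; open, the fingers measure 117 mm over their backs; the gripper's body (75 mm by 190 mm) begins 51 mm behind the grasp point.
Start: joints at [1.147, 0.333, 0.04, 1.465, -0.013, 1.343, -0.059], TCP at [0.207, -0.616, 0.223] pointing down, gripper open.
Joint ranges: [-2.58, 2.58], [-0.38, 2.09], [-1.3, 1.39], [0.25, 2.4], [-1.5, 4.64], [0.08, 2.09], [-2.65, 2.65]. Speed limits (rad/s): [2.22, 2.22, 2.79, 2.79, 3.14, 3.14, 3.14].

### API

Orientations are given as [roll, pitch, yaw] about the fixed x, y, z axes, in that order (R = Rz(yaw) Ry(pitch) Rx(roll)).
In Python, from plant import ctrl gives the robot as it stands. Calls block until the motion is done:
- ctrl.move_pose(position, orientation): joint-space move of the TCP to a pose.
- ctrl.movel(position, orientation=None, max_speed=0.15): straight line of the TCP; orientation=None keeps the orientation; max_speed is the mean speed in m/s.
- ctrl.set_joints(angles): joint-space move.
- ctrl.ungrasp() and ctrl.gripper_close(strength=None): open the fingers fully, or close them until they stop; strength is the grip in N (None keeps the last).
- ctrl.wait(seconds).
- ctrl.solve_ik(position, orientation): joint angles nearest the present ones, or None.
- ctrl.get_obs(): the state.
- ctrl.capture(name): name is "scene" or "top" or "wrist"; returns the picture (384x512x3 uint8, blue, green, red); there is no depth.
- ctrl.calibration(name): a dict with "mtx" (3x3 intrinsics, pixels), "extrinsics" (4x4, takes a point from world to camera coordinates). Camera axes: x right, y down, z forward; pixel columns grow to the right and rows downward; lengths in m; the calibration is good to about 2 mm. The wrist camera is an equidistant fisheye: a pixel r from the principal point sees the ray r / f radians off the axis. A picture is of the moment at which its call begins: read the wrist's pose just before it. calibration takes no time and is no camera call; for the wrist camera it gives the pose at the moment of the call.
A pose or a line that the arm cannot do raises ctrl.PlanningError and nothing moves.
- ctrl.close_job(): hands the job in, once; it reports no verdict.
The state is a dict: "clock": time; "joint_positions": joint angles; "dq": joint speeds; "joint_torque": joint torques, N m; "ee_pos": TCP position; "eef_rot": TCP orientation; "ft_force": force on the tool from outside, world axes, zero at the start; "ft_torque": the same for the moment, N m; "opening": finger opening in m.
Only numpy, scipy, OpenCV 4.12 (cv2) and the standard library are available. Lean on these libraries where they do the work, as an engineer would, in place of code of your own. Each camera call takes 0.05 s, during which the arm holds its last target.

## Working session

There is one attempt and no reset: what is moved stays moved. The work goes in short steps, each a Python script; the robot and the scene stay as the last script left them, time stands still between calls to the robot, and variables do not carry over. Pictures are saved under pics/ and viewed, and the job is handed in when it is done.

```bash
mkdir -p pics; ls; python3 - <<'E'
from plant import ctrl
import cv2,numpy as np
for n in ["scene","top","wrist"]:
    c=ctrl.calibration(n); print(n,np.round(c["mtx"],2).tolist(),np.round(c["extrinsics"],4).tolist())
    cv2.imwrite(f"pics/{n}0.png",ctrl.capture(n))
o=ctrl.get_obs();print(o)
print(ctrl.hold_point_z)
E
```

```text
pics
scene [[481.22, 0.0, 254.46], [0.0, 481.22, 193.58], [0.0, 0.0, 1.0]] [[-0.8892, -0.4574, -0.0039, 0.475], [-0.2521, 0.4973, -0.8301, 0.2365], [0.3817, -0.7372, -0.5575, 1.0457], [0.0, 0.0, 0.0, 1.0]]
top [[355.15, 0.0, 253.57], [0.0, 355.15, 185.1], [0.0, 0.0, 1.0]] [[0.0196, -0.9995, -0.0253, -0.0056], [-0.9982, -0.0182, -0.0575, 0.5142], [0.057, 0.0264, -0.998, 1.0181], [0.0, 0.0, 0.0, 1.0]]
wrist [[297.32, 0.0, 251.51], [0.0, 297.32, 189.59], [0.0, 0.0, 1.0]] [[0.32, -0.9474, -0.0011, -0.6496], [-0.9161, -0.3097, 0.2546, -0.0315], [-0.2415, -0.0805, -0.9671, 0.3896], [0.0, 0.0, 0.0, 1.0]]
{'clock': 0.15, 'joint_positions': array([ 1.14680706,  0.33373976,  0.0398455 ,  1.46603178, -0.01342149,
        1.34327117, -0.05850266]), 'dq': array([ 1.37616268e-03, -2.59256519e-03,  1.35224860e-04, -1.73445465e-03,
        4.96278895e-05,  2.24181727e-04, -1.84509857e-03]), 'joint_torque': array([ 2.62875561e-03, -6.56838870e+01,  1.33680224e+00, -4.04105151e+01,
       -5.96350478e-02,  4.17139276e-02,  1.48545114e-04]), 'ee_pos': array([ 0.2073175 , -0.61569265,  0.22188669]), 'eef_rot': array([-1.53129708,  1.56961157,  1.93508996]), 'ft_force': array([ 0.38052799, -0.9420206 ,  0.89090571]), 'ft_torque': array([-0.00346455, -0.00537846,  0.02056781]), 'opening': 0.08699320684135037}
0.0187
```

View pics/scene0.png

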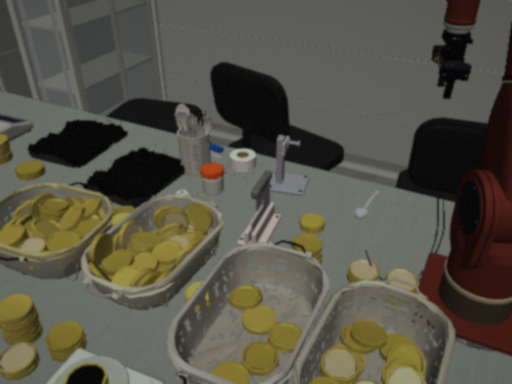

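View pics/top0.png

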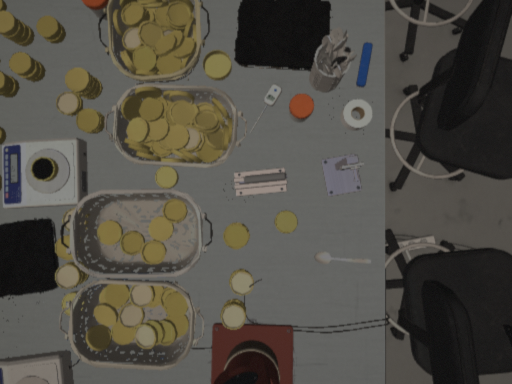

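View pics/wrist0.png

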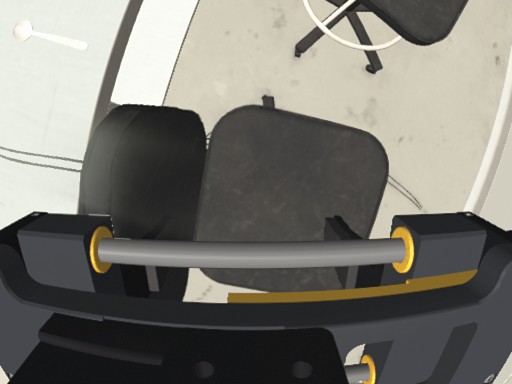

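The top view shows the scraper in its block at about (261,181) and the stand at about (342,174). I'll enlarge both.

```bash
python3 - <<'E'
import cv2
a=cv2.imread("pics/top0.png")
cv2.imwrite("pics/topc.png",cv2.resize(a[140:220,220:380],None,fx=5,fy=5,interpolation=cv2.INTER_CUBIC))
a=cv2.imread("pics/scene0.png")
cv2.imwrite("pics/scenec.png",cv2.resize(a[125:255,200:330],None,fx=4.6,fy=4.6,interpolation=cv2.INTER_CUBIC))
E
```

```text
(no output)
```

View pics/topc.png

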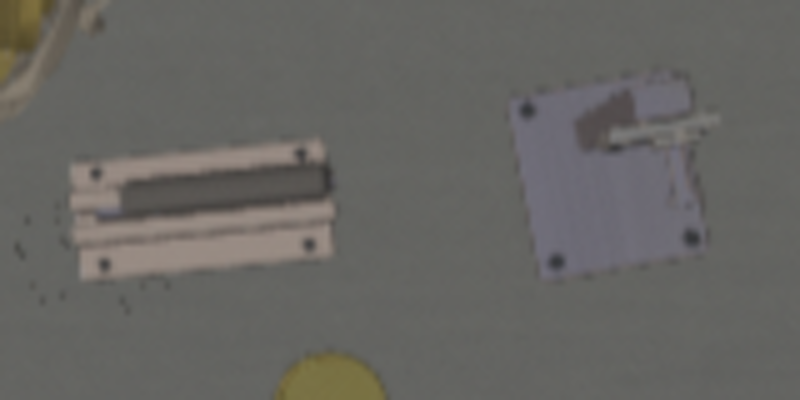

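View pics/scenec.png

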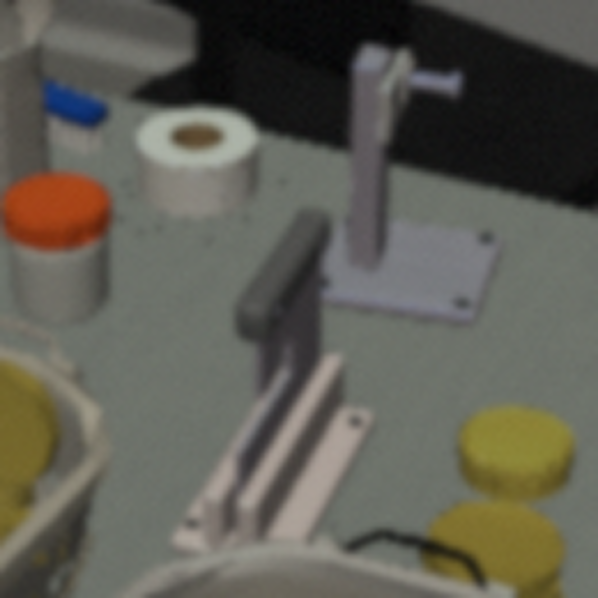

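```bash
cat > h.py <<'E'
import numpy as np, cv2
from scipy.spatial.transform import Rotation as R
def ray(c,px,fish=False):
    K=np.array(c["mtx"]);E=np.array(c["extrinsics"])
    u=(px[0]-K[0,2])/K[0,0];v=(px[1]-K[1,2])/K[1,1]
    if fish:
        r=np.hypot(u,v); d=np.array([u/r*np.sin(r),v/r*np.sin(r),np.cos(r)]) if r>0 else np.array([0,0,1.])
    else: d=np.array([u,v,1.]);d/=np.linalg.norm(d)
    return -E[:3,:3].T@E[:3,3], E[:3,:3].T@d
def onz(c,px,z,fish=False):
    o,d=ray(c,px,fish); return o+d*(z-o[2])/d[2]
def proj(c,P,fish=False):
    K=np.array(c["mtx"]);E=np.array(c["extrinsics"]);p=E[:3,:3]@np.array(P)+E[:3,3]
    if fish:
        th=np.arctan2(np.hypot(p[0],p[1]),p[2]);s=th/np.hypot(p[0],p[1]);u,v=p[0]*s,p[1]*s
    else:u,v=p[:2]/p[2]
    return np.array([K[0,0]*u+K[0,2],K[1,1]*v+K[1,2]])
def tri(rays):
    A=np.zeros((3,3));b=np.zeros(3)
    for o,d in rays:
        M=np.eye(3)-np.outer(d,d);A+=M;b+=M@o
    p=np.linalg.solve(A,b); return p,[np.linalg.norm((np.eye(3)-np.outer(d,d))@(p-o)) for o,d in rays]
def downrot(yaw):
    # tool x down; tool y (jaw) at angle yaw in world xy
    x=np.array([0,0,-1.]);y=np.array([np.cos(yaw),np.sin(yaw),0]);z=np.cross(x,y)
    return R.from_matrix(np.c_[x,y,z]).as_euler('xyz')
E
python3 - <<'E'
from plant import ctrl
from h import *
t=ctrl.calibration("top");s=ctrl.calibration("scene");w=ctrl.calibration("wrist")
T=lambda x,y:(220+x/5-.4,140+y/5-.4); S=lambda x,y:(200+x/4.6-.4,125+y/4.6-.4)
print("handle",[np.round(onz(t,T(*p),.148),4) for p in [(122,198),(328,180)]])
print("block",[np.round(onz(t,T(*p),.01),4) for p in [(70,165),(322,140),(332,255),(80,280)]])
print("base",[np.round(onz(t,T(*p),.01),4) for p in [(512,100),(685,70),(707,245),(545,278)]])
print("scene handle", [np.round(onz(s,S(*p),.148),4) for p in [(250,308),(318,213)]])
print("scene pin z.15", [np.round(onz(s,S(*p),.15),4) for p in [(412,80),(458,85)]])
print("cams",[np.round(ray(c,(0,0))[0],3) for c in (t,s,w)])
o=ctrl.get_obs();Rt=R.from_euler('xyz',o["eef_rot"]).as_matrix()
E=np.array(w["extrinsics"]);print("cam in tool",Rt.T@(ray(w,(0,0))[0]-o["ee_pos"]), "axes",(Rt.T@E[:3,:3].T).round(3).tolist())
print("jaw dir",Rt[:,1])
E
```

```text
handle [array([0.5211, 0.0252, 0.148 ]), array([ 0.5321, -0.079 ,  0.148 ])]
block [array([0.5501, 0.0635, 0.01  ]), array([ 0.5673, -0.0837,  0.01  ]), array([ 0.5002, -0.0906,  0.01  ]), array([0.4828, 0.0561, 0.01  ])]
base [array([ 0.5927, -0.1941,  0.01  ]), array([ 0.6119, -0.2944,  0.01  ]), array([ 0.51  , -0.3073,  0.01  ]), array([ 0.4891, -0.2141,  0.01  ])]
scene handle [array([0.5214, 0.0262, 0.148 ]), array([ 0.5313, -0.0748,  0.148 ])]
scene pin z.15 [array([ 0.5468, -0.2381,  0.15  ]), array([ 0.5194, -0.2447,  0.15  ])]
cams [array([ 0.455, -0.023,  1.046]), array([0.083, 0.871, 0.781]), array([ 0.273, -0.594,  0.384])]
cam in tool [-1.62302680e-01  1.17463269e-04 -6.93096520e-02] axes [[-0.0, -0.255, 0.967], [1.0, 0.001, 0.001], [-0.001, 0.967, 0.255]]
jaw dir [ 0.31911368 -0.94771571 -0.00118384]
```

```bash
python3 - <<'E'
from plant import ctrl
from h import *
for yd in (6,186):
  for p in [(.5265,-.026,.121),(.5265,-.026,.33),(.52,-.35,.33),(.52,-.24,.17),(.5,-.1,.33),(.5,0.0,.33),(.5,-.36,.3),(.5,-.47,.3)]:
    q=ctrl.solve_ik(list(p),list(downrot(np.radians(yd)))); print(yd,p,None if q is None else np.round(q,2))
E
```

```text
6 (0.5265, -0.026, 0.121) [ 0.54  0.22 -0.64  1.86  0.15  1.1  -0.05]
6 (0.5265, -0.026, 0.33) [ 0.57  0.09 -0.65  1.56  0.05  1.51  0.03]
6 (0.52, -0.35, 0.33) [ 0.79  0.28 -0.34  1.33  0.09  1.55  0.56]
6 (0.52, -0.24, 0.17) [ 0.73  0.24 -0.44  1.71  0.11  1.21  0.37]
6 (0.5, -0.1, 0.33) [ 0.65  0.04 -0.56  1.6   0.02  1.51  0.2 ]
6 (0.5, 0.0, 0.33) [ 0.6   0.03 -0.69  1.61  0.02  1.51  0.01]
6 (0.5, -0.36, 0.3) [ 0.82  0.26 -0.33  1.41  0.08  1.48  0.59]
6 (0.5, -0.47, 0.3) [ 0.89  0.4  -0.29  1.22  0.11  1.53  0.72]
186 (0.5265, -0.026, 0.121) [-1.12  0.44  1.34  1.93 -0.47  1.15 -2.63]
186 (0.5265, -0.026, 0.33) None
186 (0.52, -0.35, 0.33) [ 0.53  0.26 -0.    1.35  0.    1.54 -2.52]
186 (0.52, -0.24, 0.17) [-0.61  0.42  1.23  1.77 -0.42  1.25 -2.31]
186 (0.5, -0.1, 0.33) None
186 (0.5, 0.0, 0.33) None
186 (0.5, -0.36, 0.3) [ 0.55  0.24  0.01  1.43 -0.    1.47 -2.48]
186 (0.5, -0.47, 0.3) [ 0.6   0.39  0.13  1.24 -0.05  1.52 -2.31]<sys>:0: UserWarning: Gimbal lock detected. Setting third angle to zero since it is not possible to uniquely determine all angles.
```

```bash
python3 - <<'E'
from plant import ctrl
from h import *
import pickle
out=[]
for i,p in enumerate([(.50,-.46,.26),(.51,-.34,.3)]):
    ctrl.move_pose(list(p),list(downrot(np.radians(10)))); ctrl.wait(.15)
    c=ctrl.calibration("wrist"); im=ctrl.capture("wrist"); out.append(c)
    cv2.imwrite(f"pics/w{i+1}.png",im); print(ctrl.get_obs()["clock"])
pickle.dump(out,open("wc.pkl","wb"))
E
```

```text
1.6083
2.3833<sys>:0: UserWarning: Gimbal lock detected. Setting third angle to zero since it is not possible to uniquely determine all angles.
```

View pics/w1.png

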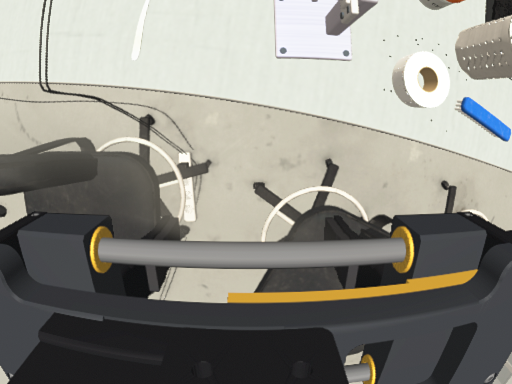

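View pics/w2.png

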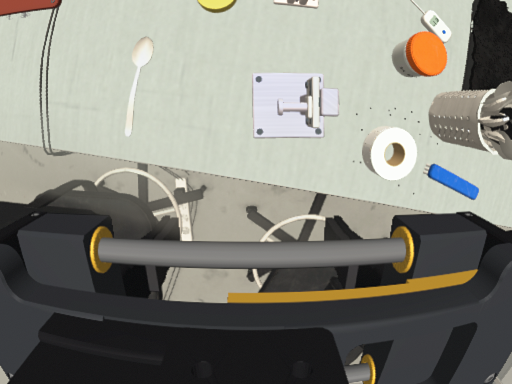

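```bash
python3 - 2>/dev/null <<'E'
from plant import ctrl
from h import *
import pickle
out=pickle.load(open("wc.pkl","rb"))
for i,p in enumerate([(.51,-.40,.3),(.51,-.27,.3)]):
    ctrl.move_pose(list(p),list(downrot(np.radians(10)))); ctrl.wait(.15)
    c=ctrl.calibration("wrist"); im=ctrl.capture("wrist"); out.append(c)
    cv2.imwrite(f"pics/w{i+3}.png",im); print(ctrl.get_obs()["clock"])
pickle.dump(out,open("wc.pkl","wb"))
for n,(y,x) in {2:(60,240),3:(0,240),4:(120,240)}.items():
    cv2.imwrite(f"pics/w{n}c.png",cv2.resize(cv2.imread(f"pics/w{n}.png")[y:y+100,x:x+120],None,fx=6,fy=6,interpolation=cv2.INTER_CUBIC))
E
```

```text
2.9333
3.7167
```

View pics/w2c.png

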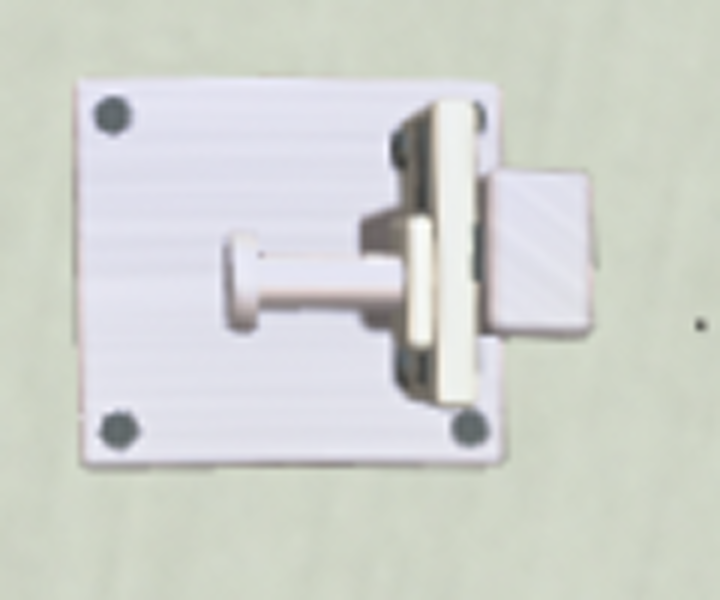

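View pics/w3c.png

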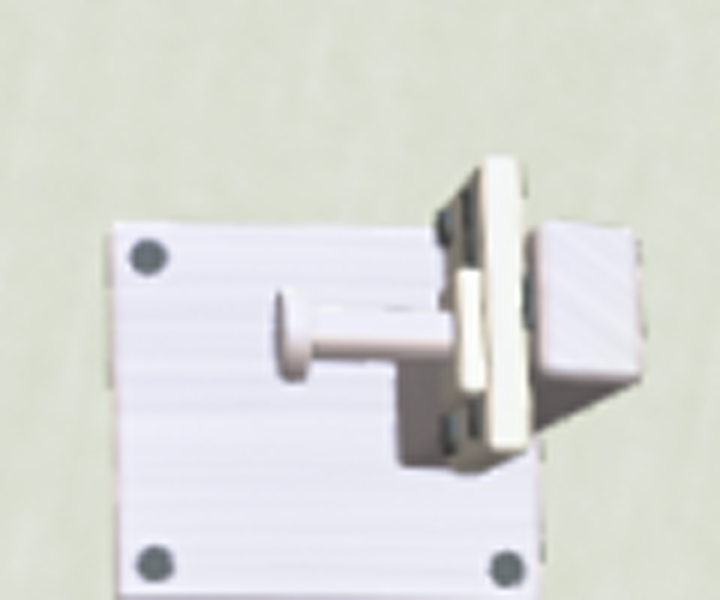

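View pics/w4c.png

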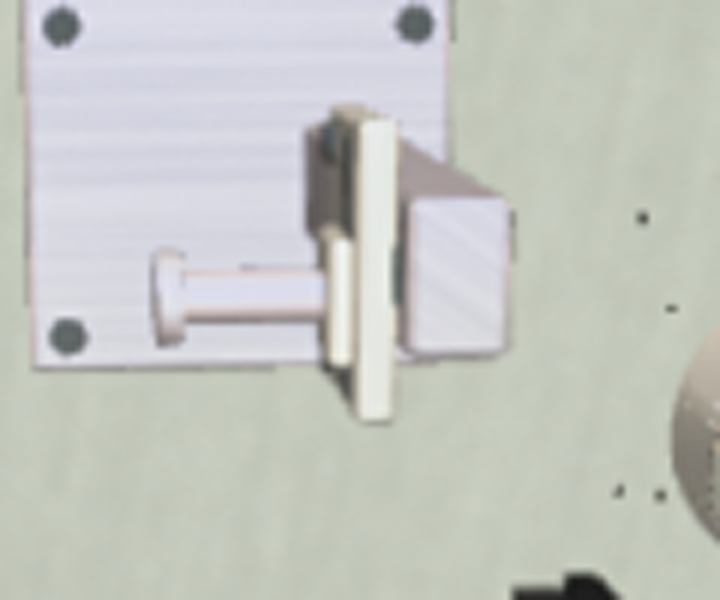

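View pics/w4.png

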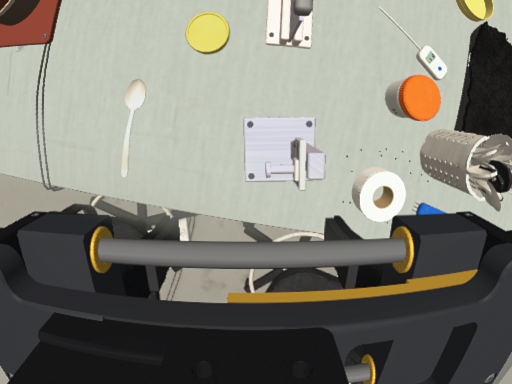

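```bash
python3 - 2>/dev/null <<'E'
from plant import ctrl
from h import *
import pickle
cs=pickle.load(open("wc.pkl","rb"))
off={2:(240,60),3:(240,0),4:(240,120)}
P={2:[(258,278),(408,281)],3:[(313,330),(455,334)],4:[(185,295),(328,296)]}
s=ctrl.calibration("scene")
px=lambda n,p:(off[n][0]+p[0]/6-.42,off[n][1]+p[1]/6-.42)
pts=[]
for k in (0,1):
    r=[ray(cs[n-1],px(n,P[n][k]),True) for n in P]
    p,e=tri(r); print(p.round(4),np.round(e,4)); pts.append(p)
    sp=[(412,80),(452,85)][k^1]
    r.append(ray(s,(200+sp[0]/4.6-.4,125+sp[1]/4.6-.4))); print("w scene",[np.round(a,4) for a in tri(r)])
    q=proj(s,p); print("scene crop px",(q-[200,125]+.4)*4.6)
d=pts[1]-pts[0];print("len",np.linalg.norm(d),"yaw",np.degrees(np.arctan2(d[1],d[0])),"mid",(pts[0]+pts[1])/2)
# base corners yaw and pos
B={2:[(80,80),(495,85),(503,464),(84,466)]}
print([onz(cs[1],px(2,p),.01,True).round(4) for p in B[2]])
print([onz(cs[1],px(2,p),.01,True).round(4) for p in [(113,115),(120,430),(470,428)]], [onz(cs[3],px(4,p),.01,True).round(4) for p in [(61,26),(416,24),(68,337)]])
E
```

```text
[ 0.5291 -0.2595  0.1401] [0.0003 0.0004 0.0001]
w scene [array([ 0.529 , -0.2595,  0.1406]), array([0.0003, 0.0004, 0.0001, 0.0001])]
scene crop px [451.98193615  85.83897958]
[ 0.5549 -0.2547  0.1418] [0.0003 0.0003 0.0001]
w scene [array([ 0.5548, -0.2548,  0.1406]), array([0.0007, 0.0003, 0.0003, 0.001 ])]
scene crop px [410.34171633  77.76678993]
len 0.026372941442957352 yaw 10.517251318830088 mid [ 0.54199867 -0.25712044  0.14096468]
[array([ 0.4889, -0.2125,  0.01  ]), array([ 0.5922, -0.1923,  0.01  ]), array([ 0.6128, -0.2883,  0.01  ]), array([ 0.5068, -0.309 ,  0.01  ])]
[array([ 0.4985, -0.2199,  0.01  ]), array([ 0.5142, -0.2984,  0.01  ]), array([ 0.6023, -0.2809,  0.01  ])] [array([ 0.4983, -0.2199,  0.01  ]), array([ 0.587 , -0.2026,  0.01  ]), array([ 0.5139, -0.2987,  0.01  ])]
```

```bash
python3 - 2>/dev/null <<'E'
from plant import ctrl
from h import *
import pickle
out=pickle.load(open("wc.pkl","rb"))
for i,p in enumerate([(.525,-.13,.28)]):
    ctrl.move_pose(list(p),list(downrot(np.radians(6.3)))); ctrl.wait(.15)
    c=ctrl.calibration("wrist"); im=ctrl.capture("wrist"); out.append(c)
    cv2.imwrite(f"pics/w{i+5}.png",im); print(ctrl.get_obs()["clock"])
pickle.dump(out,open("wc.pkl","wb"))
cv2.imwrite("pics/w5c.png",cv2.resize(im[0:190,190:310],None,fx=3.1,fy=3.1,interpolation=cv2.INTER_CUBIC))
E
```

```text
4.5417
```

View pics/w5c.png

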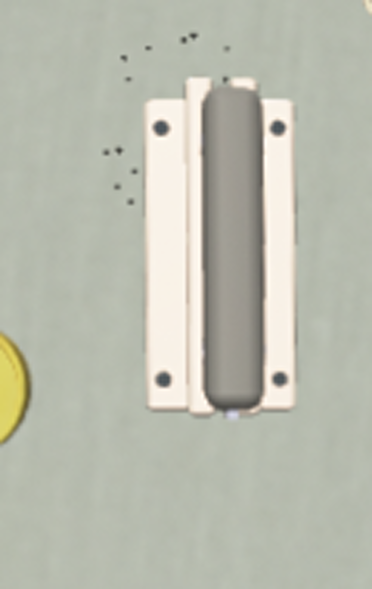

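```bash
python3 - 2>/dev/null <<'E'
from plant import ctrl
from h import *
import pickle
c=pickle.load(open("wc.pkl","rb"))[4]
f=lambda p:(190+p[0]/3.1-.34,p[1]/3.1-.34)
for z in (.136,.142,.148):
    a,b=[onz(c,f(p),z,True) for p in [(232,85),(233.5,409)]]
    l,r=[onz(c,f(p),z,True) for p in [(204,250),(262,250)]]
    print(z,a.round(4),b.round(4),((a+b)/2).round(4),np.linalg.norm(a-b).round(4),np.degrees(np.arctan2(-(a-b)[0],(a-b)[1])),np.linalg.norm(l-r),((l+r)/2).round(4))
E
```

```text
0.136 [0.5209 0.0291 0.136 ] [ 0.5334 -0.0805  0.136 ] [ 0.5272 -0.0257  0.136 ] 0.1103 6.492614562370756 0.018998668863357156 [ 0.5273 -0.0278  0.136 ]
0.142 [0.5209 0.0273 0.142 ] [ 0.5331 -0.0801  0.142 ] [ 0.527  -0.0264  0.142 ] 0.1081 6.492614562370786 0.018626444852180336 [ 0.5271 -0.0285  0.142 ]
0.148 [0.5208 0.0255 0.148 ] [ 0.5328 -0.0798  0.148 ] [ 0.5268 -0.0272  0.148 ] 0.106 6.49261456237076 0.018254220841003407 [ 0.527  -0.0291  0.148 ]
```

```bash
python3 - 2>/dev/null <<'E'
from plant import ctrl
from h import *
o=list(downrot(np.radians(6.5)))
ctrl.move_pose([.527,-.0264,.2],o)
ctrl.movel([.527,-.0264,.1215],o,max_speed=.12)
ctrl.wait(.1);print(ctrl.get_obs()["ee_pos"],ctrl.get_obs()["ft_force"])
ctrl.gripper_close(45)
s=ctrl.get_obs();print(s["clock"],s["opening"],s["ft_force"],s["ee_pos"])
ctrl.movel([.527,-.0264,.18],o,max_speed=.08)
ctrl.wait(.2);s=ctrl.get_obs();print(s["clock"],s["opening"],s["ft_force"],s["ft_torque"],s["ee_pos"])
cv2.imwrite("pics/s1.png",cv2.resize(ctrl.capture("scene")[90:260,170:340],None,fx=3.5,fy=3.5))
E
```

```text
[ 0.52771257 -0.02648626  0.12249857] [ 0.62382665  0.32729189 -0.07685051]
7.125 0.019691896837283455 [ 0.42120872 -0.39063008  0.33211534] [ 0.52699431 -0.02637874  0.12147894]
8.2083 0.019835652218462382 [ 0.04625426  0.35614955 -4.06155412] [ 0.00761299 -0.12617077  0.07974628] [ 0.52673078 -0.02637334  0.17949183]
```

View pics/s1.png

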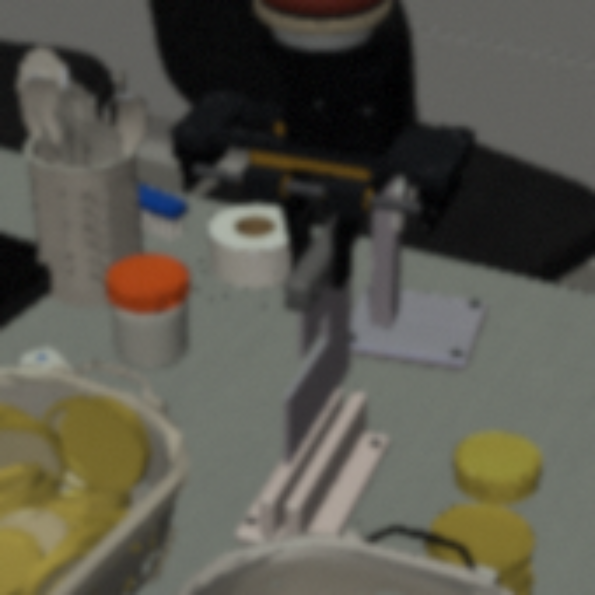

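```bash
cat >> h.py <<'E'
Y=np.radians(11.0);XS=np.array([np.cos(Y),np.sin(Y),0]);YS=np.array([-np.sin(Y),np.cos(Y),0])
P=np.array([.542,-.257,.141]);DZ=.0145
def tcp(y,hz,x=0.): # handle pos: stand y rel pin, world z
    p=P+YS*y+XS*x; p[2]=hz-DZ; return list(p)
def ft(ctrl,n=6,dt=.02):
    a=[]
    for _ in range(n): ctrl.wait(dt);a.append(ctrl.get_obs()["ft_force"])
    f=np.mean(a,0); return np.array([f@XS,f@YS,f[2]])
E
python3 - 2>/dev/null <<'E'
from plant import ctrl
from h import *
o=list(downrot(Y))
s=ctrl.get_obs()["ee_pos"]
ctrl.movel([s[0],s[1],.30],max_speed=.2)
ctrl.movel(tcp(-.1,.3145),o,max_speed=.2)
ctrl.movel(tcp(-.1,.199),o,max_speed=.15)
ctrl.wait(.2);s=ctrl.get_obs();print(s["clock"],s["opening"],s["ee_pos"],tcp(-.1,.199));print(ft(ctrl))
cs=ctrl.calibration("wrist");cv2.imwrite("pics/w6.png",ctrl.capture("wrist"))
cv2.imwrite("pics/s2.png",cv2.resize(ctrl.capture("scene")[90:240,220:370],None,fx=4,fy=4,interpolation=cv2.INTER_CUBIC))
E
```

```text
11.925 0.019625413379842468 [ 0.561585   -0.35535783  0.1856143 ] [np.float64(0.5610808995376545), np.float64(-0.3551627183447664), np.float64(0.1845)]
[ 0.21928846 -0.18463612 -3.81526025]
```

View pics/w6.png

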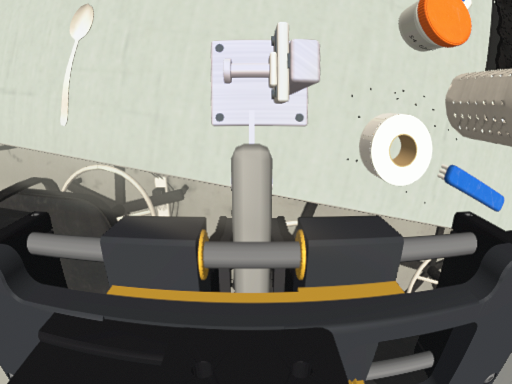

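View pics/s2.png

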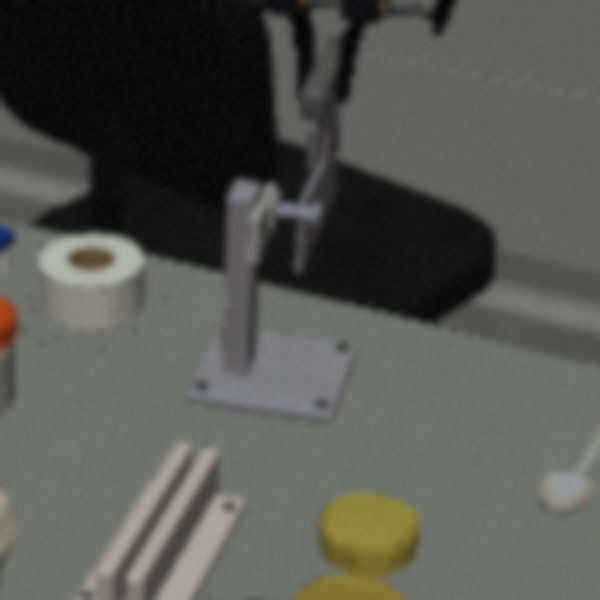

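```bash
python3 - 2>/dev/null <<'E'
from plant import ctrl
from h import *
o=list(downrot(Y))
b=ft(ctrl);print(ctrl.get_obs()["ee_pos"],b)
for y in (-.085,-.078,-.073,-.068,-.064,-.060,-.057):
    ctrl.movel(tcp(y,.1985),o,max_speed=.04); f=ft(ctrl,4)-b; print(y,f.round(2))
    if np.abs(f).max()>2: print("STOP");break
b=ft(ctrl);print("base",b)
z=.1985
while z<.213:
    z+=.0007; ctrl.movel(tcp(-.057,z),o,max_speed=.02); f=ft(ctrl,4)-b
    print(round(z,4),f.round(2),ctrl.get_obs()["ee_pos"][2].round(4))
    if abs(f[2])>1.2: break
print(ctrl.get_obs()["clock"])
E
```

```text
[ 0.56108121 -0.35517293  0.1845808 ] [-0.19038249  0.05806754 -4.1127995 ]
-0.085 [ 0.28 -0.68  0.01]
-0.078 [-0.03 -0.39 -0.06]
-0.073 [ 0.11 -0.31  0.65]
-0.068 [ 0.32 -0.26  0.17]
-0.064 [0.09 0.02 0.22]
-0.06 [ 0.19  0.17 -0.14]
-0.057 [-0.13  0.21  0.5 ]
base [-0.10315237 -0.11140678 -4.21278486]
0.1992 [-0.15  0.19  0.13] 0.1847
0.1999 [-0.24  0.15 -0.48] 0.1854
0.2006 [-0.1   0.31  0.22] 0.1861
0.2013 [ 0.15 -0.3  -0.03] 0.1868
0.202 [-0.25  0.12  0.51] 0.1875
0.2027 [ 0.   -0.11  0.32] 0.1882
0.2034 [-0.04  0.67 -0.89] 0.1887
0.2041 [ 0.48  0.68 -4.43] 0.1892
17.475
```

Lip contact at handle z ≈ 0.203, so the pin axis is ≈ 0.139 against 0.141 seen. I'll drop 2 mm and slide in.

```bash
python3 - 2>/dev/null <<'E'
from plant import ctrl
from h import *
o=list(downrot(Y))
z=.2011
ctrl.movel(tcp(-.057,z),o,max_speed=.03);ctrl.wait(.1)
b=ft(ctrl,8);print("base",b)
y=-.057
while y<.006:
    y+=.004 if y<-.006 else .0008
    ctrl.movel(tcp(y,z),o,max_speed=.04 if y<-.006 else .02); f=ft(ctrl,4)-b
    e=ctrl.get_obs()["ee_pos"];print(round(y,4),f.round(2),((e-P)@YS).round(4),e[2].round(4))
    if abs(f[1])>1.5 or abs(f[2])>1.5 or abs(f[0])>3: print("STOP");break
print(ctrl.get_obs()["clock"])
E
```

```text
base [-0.25207499 -0.10639903 -3.84774785]
-0.053 [ 0.18 -0.04  0.07] -0.0529 0.1867
-0.049 [-0.41 -0.12 -0.22] -0.0489 0.1866
-0.045 [ 0.   -0.16  0.16] -0.0449 0.1866
-0.041 [ 0.66 -0.   -0.11] -0.0409 0.1866
-0.037 [ 0.12  0.26 -0.31] -0.0369 0.1866
-0.033 [ 0.62  0.1  -0.03] -0.0329 0.1866
-0.029 [-0.26  0.03  0.11] -0.0289 0.1867
-0.025 [ 0.47  0.01 -0.06] -0.0249 0.1866
-0.021 [ 0.58 -0.36 -0.29] -0.021 0.1866
-0.017 [-0.27 -0.07  0.08] -0.0169 0.1866
-0.013 [0.13 0.13 0.23] -0.0129 0.1866
-0.009 [ 0.19  0.12 -0.08] -0.0089 0.1867
-0.005 [ 0.1   0.32 -0.33] -0.005 0.1866
-0.0042 [ 0.47  0.16 -0.22] -0.0042 0.1866
-0.0034 [ 0.08  0.19 -0.61] -0.0034 0.1866
-0.0026 [ 0.17 -0.21  0.27] -0.0026 0.1866
-0.0018 [ 0.01  0.04 -0.39] -0.0018 0.1866
-0.001 [ 0.2  -0.    0.26] -0.001 0.1866
-0.0002 [ 0.54 -0.17  0.01] -0.0002 0.1866
0.0006 [ 0.4  -0.27 -0.37] 0.0006 0.1866
0.0014 [-0.3   0.26 -0.47] 0.0014 0.1866
0.0022 [ 0.25 -1.02 -0.43] 0.002 0.1866
0.003 [ 0.75 -3.85 -1.5 ] 0.0025 0.1866
STOP
25.3417
```

The end wall met the pin at y ≈ +2.0 mm, as predicted. I'll back off 2 mm and lower into the seat.

```bash
python3 - 2>/dev/null <<'E'
from plant import ctrl
from h import *
o=list(downrot(Y))
z=.2011
ctrl.movel(tcp(.0,z),o,max_speed=.02);ctrl.wait(.1)
b=ft(ctrl,8);print("base",b)
while z>.183:
    z-=.002 if z>.195 else .0006
    ctrl.movel(tcp(0,z),o,max_speed=.02); f=ft(ctrl,4)-b
    e=ctrl.get_obs()["ee_pos"];print(round(z,4),f.round(2),((e-P)@YS).round(4),e[2].round(4))
    if np.hypot(f[0],f[1])>2.5 or f[2]>2.2: print("STOP");break
print(ctrl.get_obs()["clock"],ctrl.get_obs()["ft_torque"])
cv2.imwrite("pics/w7.png",ctrl.capture("wrist"))
cv2.imwrite("pics/s3.png",cv2.resize(ctrl.capture("scene")[90:240,220:370],None,fx=4,fy=4,interpolation=cv2.INTER_CUBIC))
E
```

```text
base [-0.2608597   0.19804876 -4.03399406]
0.1991 [ 0.58 -0.2  -0.21] 0.0 0.1845
0.1971 [ 0.72 -0.17  0.1 ] 0.0 0.1825
0.1951 [0.22 0.05 0.33] 0.0 0.1805
0.1931 [ 0.25 -0.24  0.1 ] 0.0 0.1785
0.1925 [ 0.25  0.1  -0.37] 0.0 0.178
0.1919 [ 0.12 -0.24 -0.02] -0.0 0.1774
0.1913 [ 0.69 -0.56  0.03] 0.0 0.1768
0.1907 [-0.07 -0.22  0.25] -0.0 0.1762
0.1901 [0.21 0.03 0.36] -0.0 0.1756
0.1895 [ 0.45 -0.58  0.09] 0.0 0.175
0.1889 [ 0.58 -0.14  0.54] -0.0001 0.1745
0.1883 [-0.72  0.3   4.96] -0.0001 0.1742
STOP
29.675 [0.0383377  0.11239886 0.00602842]
```

View pics/s3.png

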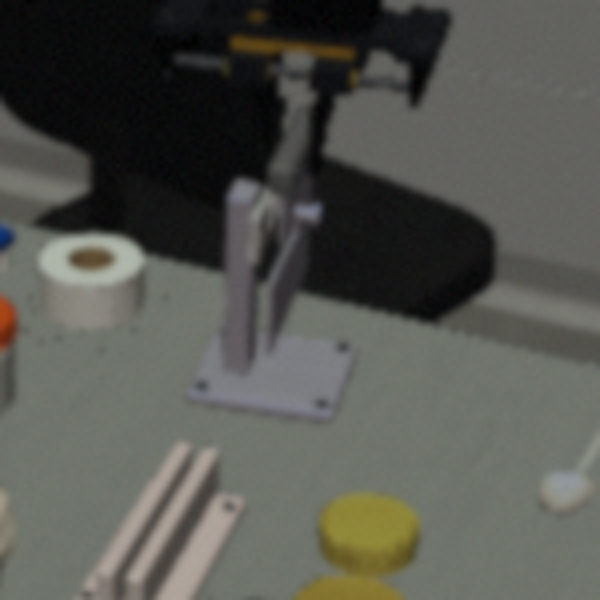

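View pics/w7.png

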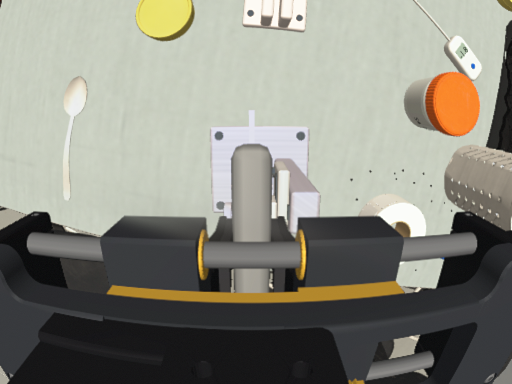

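Seat contact came exactly one seat-depth down and the weight is on the pin. Releasing now, then retreating upward.

```bash
python3 - 2>/dev/null <<'E'
from plant import ctrl
from h import *
ctrl.ungrasp();ctrl.wait(.3)
s=ctrl.get_obs();print(s["clock"],s["opening"],ft(ctrl),s["ee_pos"])
ctrl.movel([s["ee_pos"][0],s["ee_pos"][1],.26],max_speed=.1)
p=np.array(s["ee_pos"])-YS*.1; p[2]=.30
ctrl.movel(list(p),max_speed=.15);ctrl.wait(.3)
print(ctrl.get_obs()["clock"])
import pickle;pickle.dump(ctrl.calibration("wrist"),open("w8.pkl","wb"))
cv2.imwrite("pics/w8.png",ctrl.capture("wrist"))
cv2.imwrite("pics/s4.png",cv2.resize(ctrl.capture("scene")[90:240,220:370],None,fx=4,fy=4,interpolation=cv2.INTER_CUBIC))
E
```

```text
31.3583 0.0869619193386804 [-0.16836085  0.27733119 -0.22439628] [ 0.54197227 -0.25699247  0.17377647]
33.6333
```

View pics/s4.png

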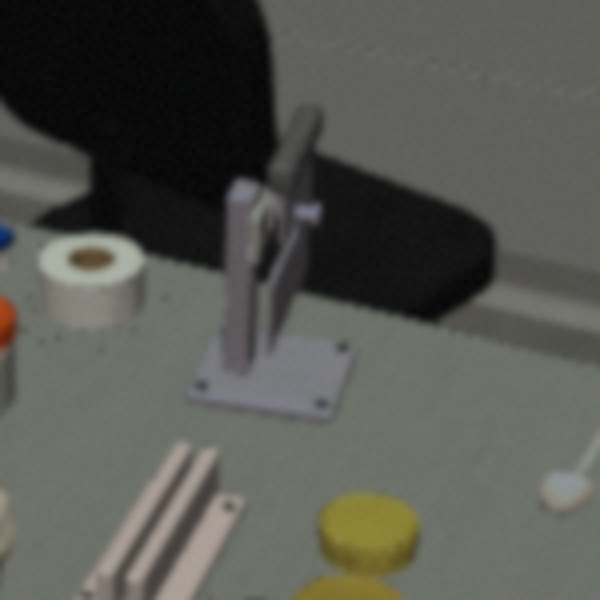

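View pics/w8.png

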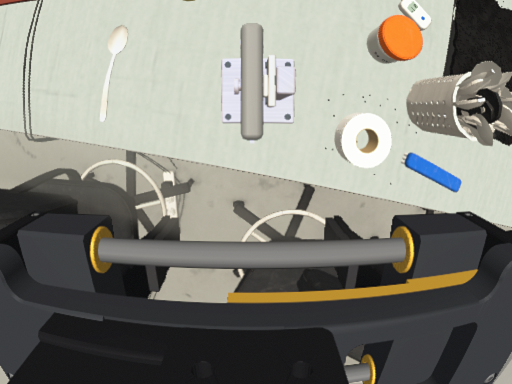

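The scraper hangs on the pin. In the wrist view its handle runs from (252,24) to (252,138), with the pin head visible at (237,87). I'll check it is level and still.

```bash
python3 - 2>/dev/null <<'E'
from plant import ctrl
from h import *
import pickle
c=pickle.load(open("w8.pkl","rb"))
a=cv2.imread("pics/w8.png");ctrl.wait(.4);b=ctrl.capture("wrist")
cv2.imwrite("pics/w9.png",b)
print("diff",cv2.absdiff(a,b)[10:150,220:310].mean(), cv2.absdiff(a,b)[10:150,220:310].max())
H=P.copy();H[2]=.1885
for t in (-3,0,3):
    t=np.radians(t)
    print(np.degrees(t),[proj(c,H+s*.054*(YS*np.cos(t)+np.array([0,0,np.sin(t)]))+[0,0,.006],True).round(1) for s in (1,-1)])
im=cv2.resize(a[10:150,200:310],None,fx=4.2,fy=4.2,interpolation=cv2.INTER_CUBIC);cv2.imwrite("pics/w8c.png",im)
E
```

```text
diff 1.7860846560846562 71
-3.0000000000000004 [array([251.6,  23.3]), array([251.4, 139.5])]
0.0 [array([251.6,  22.4]), array([251.4, 139.3])]
3.0000000000000004 [array([251.6,  21.5]), array([251.4, 138.9])]
```

View pics/w8c.png

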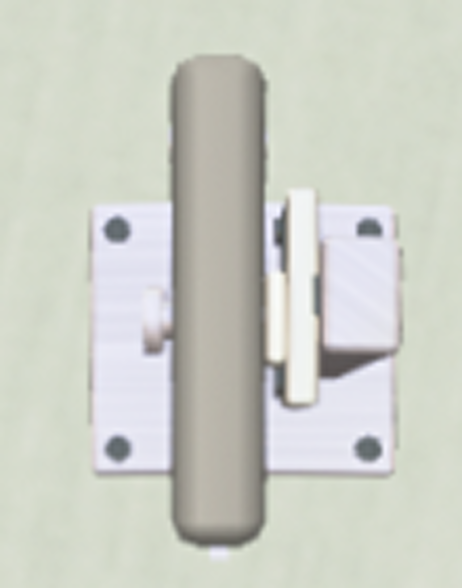

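```bash
python3 - 2>/dev/null <<'E'
from plant import ctrl
from h import *
f=[ctrl.capture("wrist")]
for k in range(3): ctrl.wait(.3);f.append(ctrl.capture("wrist"))
for k in range(3):
    d=cv2.absdiff(f[k],f[k+1]);print(d[10:150,220:310].mean(),d[10:150,220:310].max(),d[10:150,320:450].mean())
    A,B=[cv2.cvtColor(x[10:150,235:270],cv2.COLOR_BGR2GRAY).astype(np.float32) for x in f[k:k+2]];print(cv2.phaseCorrelate(A,B)[0])
s=ctrl.get_obs();print(s["clock"],s["ft_force"])
E
```

```text
0.432010582010582 34 0.45805860805860804
(-0.026081343957404357, 0.021960582067364953)
0.3579100529100529 9 0.3851282051282051
(-0.006158423158264981, 0.010885981036452108)
0.35603174603174603 11 0.3761721611721612
(-0.005968830700151528, -0.00862101489832412)
35.2833 [0.5210848  0.10921143 0.19550364]
```

Still, level and released, so I'm handing in.

```bash
python3 - <<'E'
from plant import ctrl
ctrl.close_job()
E
```

```text
the job is handed in; nothing more can be done
```

The scraper is hanging on the stand's pin by its seat, released, and the job was handed in at about 35 s of the 48 s. The interface gave no verdict.

- **Finding the pin:** I located it with three wrist-camera views and touched it gently from below with the lip. The slot's end wall then met the pin about 2 mm past centre, as predicted. After backing off, the seat came down on the pin about one seat depth lower, as expected.
- **Forces:** The wrist force changed by at most about 5 N in any recorded reading near the stand, well under 20 N. The force on the stand itself was not measured directly.
- **Last checks:** The wrist pictures show the handle within about a pixel of where a level, centred scraper would be, at rest in the last frames. That view cannot rule out a tilt of a few degrees, but the limit is about 8.6 degrees. The wrist force was near zero after release, and no bystander visibly moved.
- **Disagreement:** The pin's height was 141 mm seen and 139 mm felt. I used the felt value.

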